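# Shut a drawer pull in the flip-over drilling jig and turn it over

### The job

The wooden drawer pull is lying in the open clamshell jig and its feet are to be drilled from the other side. First fold the leaf down until it is fully shut over the pull, then slide the lock bar fully back by its knob, and then turn the whole holder over with its crank, all the way to its stop, so that the side with the drill bushings faces up and the pull stays shut inside. Leave the other things on the bench where they are.

Things in the scene. Friction and masses are not known exactly. Their poses are not given: they have to be found in the camera images.
- jig: The flip-over drilling jig, screwed to the bench. Plywood base plate 190 (x) x 310 (y) x 15 mm; origin at the centre of its underside, on the bench; x away from the robot towards the leaf's hinge, y along the axle, z up. A wooden pedestal at the -y end (40 x 58 mm, centre x -35, y -109, 99 mm tall) carries the lock bar.
- flip (a joint): Turn of the whole holder about the axle, rad: 0 = level, tray below (start); 3.14 = turned over against its stop, bushings on top. As it grows the side near the robot and the crank rise, pass over the top and come down on the far (+x) side. 0.2 N m of friction (3 N at the crank), about balanced, stays where left. With the lock bar in it turns at most about 0.15 rad.
- leaf (a joint): Opening of the leaf, rad: 0 = shut flat on the tray, 1.57 = upright; starts 1.65 to 2.1, leaning back to jig +x. Hinge along jig y on the tray's far (+x) upper edge. Stiff friction hinge (0.3 N m: 3.5 N pushed 90 mm from the hinge): stays at any angle, and once shut stays shut upside down with the pull inside.
- lockbar (a joint): Travel of the lock bar, m: 0 = in, its tongue over a steel lug on the tray's end (starts 0 to 0.003); 0.040 = fully back against its stop. It slides along jig -y, away from the holder, and stays where left; 1.5 N of friction. The holder is free from about 0.020.
- axle (a point): Centre of the axle and of the holder, 100 mm above the bench; axes as the jig's. Steel posts at jig y +66 and -66 mm, 36 mm wide, 120 mm tall. The holder between them is a tray below and a hinged leaf above, each 110 (x) x 100 (y) x 22 mm, seam at axle height; shut it spans z 78 to 122 mm. Two steel drill bushings on the tray's underside.
- seat (a point): Centre of the floor of the tray's pocket, moves with the holder: 13 mm from the axle's centre towards the tray's underside. Its z points out of the pocket towards the leaf. The pocket is 30 (x) x 86 (y) mm and 13 mm deep; the leaf has the same pocket.
- crank_grip (a point): Middle of the crank's grip, a fixed round steel bar along jig y, 14 mm diameter, 55 mm long (jig y 88 to 143 mm; this point at y 118), 65 mm from the axle. At jig -x of the axle, at its height, when flip = 0; at +x when flip = 3.14. It slips round between the fingers as the crank turns.
- leaf_hinge (a point): On the leaf's hinge line, mid-length: 55 mm to jig +x of the axle at the axle's height while flip = 0.
- leaf_edge (a point): Middle of the leaf's free edge: 110 mm from the hinge, at half its 22 mm thickness (11 mm outward of the seam face). With the leaf shut it is on the side nearest the robot.
- lock_knob (a point): Upright steel knob on the lock bar, 14 mm diameter, 30 mm tall (z = 110 to 140 mm); this point on its axis at height 128 mm, at jig x = -35, y = -95 mm with the bar in. Moves with the bar.
- pull: The wooden drawer pull, 24 (x) x 80 (y) x 24 mm, a rounded bar on two square feet, about 50 g, loose in the tray's pocket, feet down. Origin at the centre of the underside of its feet.
- spare_pull: A second wooden drawer pull like the one in the jig, lying on the bench in front of the jig; bystander, origin at its underside.
- screwdriver: Screwdriver lying on the bench beyond the jig; bystander.
- glue: Yellow glue bottle, 60 mm across, 170 mm tall; bystander.
- tub: White tub with lid, 90 mm across, 110 mm tall; bystander.
- offcut: Pale wood offcut 140 x 45 x 22 mm lying flat; bystander.
- hammer: Hammer lying on the bench; bystander.
- screws: Small steel bowl, 80 mm across, 35 mm tall; bystander.
There are look-alikes about, which are no part of the job. What is shaped like the pull but green is not meant.

How it is judged:
By the outcome, as a careful person would: the job done as asked, in the order asked, and still so for the second after the job is handed in, with the robot touching nothing.
It also fails if it takes over 67 s, if anything falls off the work surface, if the arm or the gripper's body presses on something with over 40 N, if the wrist force passes 120 N, or if a joint passes its speed limit or range.

### The arm

A 6-joint arm with a two-finger parallel gripper is mounted at the origin on the work surface. World frame = base frame: x ahead of the robot, y to its left, z up, the work surface at z = 0. Lengths are in m, angles in rad, forces in N, time in s.
With the tool pointing down it reaches from about 0.35 to 0.775 m from the base axis. Payload 5.5 kg.
Tool frame: the origin (TCP) lies between the finger pads; the fingertips stand 22 mm ahead of it and the grasp point (between the pads) lies 3 mm ahead of it (env.finger_overhang is the distance from the TCP to the fingertips, in m); y points along the fingers, x is the direction in which the jaws open and shut, and the axes are right-handed (so a half turn about y gives the same grasp; the last joint's range is limited). The gripper opens to 85 mm and grips with 20 to 120 N. Pads are 22 mm wide; open, the fingers measure 114 mm over their backs; the gripper's body (76 mm by 85 mm) begins 54 mm behind the grasp point. The pads swing forward as they close: fully open they stand 13 mm farther back than shut.
Start: joints at [-1.325, 0.313, 0.046, 1.304, 0, 1.431], TCP at [0.216, -0.533, 0.228] pointing down, gripper open.
Joint ranges: [-2.76, 2.76], [-0.86, 1.69], [-1.03, 1.26], [-2.2, 2.34], [-1.47, 1.5], [-3.14, 3.14]. Speed limits (rad/s): [2.57, 2.57, 3.14, 3.14, 3.14, 3.14].

### API

Orientations are given as a unit quaternion [w, x, y, z].
In Python, from workcell import monitor, cams, job, env gives the robot as it stands.
- The arm moves only by the tool drive_tool, never from a script. Its argument "plan" is text: rows parted by semicolons, each of 7 numbers parted by spaces: the opening, from -1 (shut) to 1 (fully open), then the shift along the tool's x, y, z in mm, then the turn, a rotation vector about the tool's x, y, z in degrees. In form: gripper x y z rx ry rz; .... A call has 1 to 8 rows; each row shifts and turns the pose as measured when the row begins, along the tool's axes as they then stand; what a row does not reach is not made up. A row lasts 1/8 s, in which the tool goes at most 62.5 mm and 10.7 degrees, less where a joint would pass 70% of its speed; a pose out of reach is approached as far as the arm can. A call is refused whole if a number of a shift passes 62.5 or a number of a turn 10.7, either way. A call with a gripper value outside its range is refused whole. The fingers move at their own pace and stop on an object; "grip_force" is the grip in N (left out, the last holds). Time passes only in rows, so rows that do not move let the fingers close. It gives the time, the measured TCP pose, the force and the opening at its end, in the units of the state.
- monitor.get_state(): the state, without advancing time (a new reading comes with each control period).
- cams.read_camera(name): name is "side" or "top" or "wrist"; returns (picture, depth): 420x560x3 uint8, red, green, blue; 420x560 float32, m along the optical axis (not along the pixel's ray), 0 where there is no reading.
- cams.calibration(name): a dict with "fx", "fy", "cx", "cy" (pixels), "R" (3x3) and "t" (3): a world point X has camera coordinates R X + t. Camera axes: x right, y down, z forward; pixel columns grow to the right and rows downward; lengths in m; the calibration is good to about 2 mm. A picture is of the moment at which its call begins: read the wrist's pose just before it. calibration takes no time and is no camera call; for the wrist camera it gives the pose at the moment of the call.
- job.hand_in(): hands the job in, once; it reports no verdict.
The state is a dict: "clock": time; "joint_pos": joint angles; "qvel": joint speeds; "tau": joint torques, N m; "tcp_pos": TCP position; "orientation": TCP orientation; "wrist_force": force on the tool from outside, world axes, zero at the start; "ft_torque": the same for the moment, N m; "finger_gap": finger opening in m.
Only numpy, scipy, OpenCV 4.12 (cv2) and the standard library are available. Lean on these libraries where they do the work, as an engineer would, in place of code of your own. Each camera call takes 0.05 s, during which the arm holds its last target.

## Working session

There is one attempt and no reset: what is moved stays moved. The work goes in short steps, Python scripts to look and compute and a tool call to move; the robot and the scene stay as the last step left them, time stands still between calls to the robot, and variables do not carry over. Pictures are saved under pics/ and viewed, and the job is handed in when it is done.

Besides the shell and the picture viewer there is one more tool, called after ">>>" in YAML: its name, and indented under it one key for each argument. drive_tool: Moves the arm, as the interface text tells. Its arguments: {"type":"object","properties":{"plan":{"type":"string"},"grip_force":{"type":"number"}},"required":["plan"]}

```bash
mkdir -p pics; ls; python3 - <<'E'
from workcell import monitor,cams,env
import cv2
s=monitor.get_state();print(s)
for n in("side","top","wrist"):
    p,d=cams.read_camera(n);cv2.imwrite(f"pics/{n}0.png",p[:,:,::-1])
    import numpy as np;np.save(f"pics/{n}0.npy",d)
    c=cams.calibration(n);print(n,c)
E
```

```text
pics
{'clock': 0.0, 'joint_pos': array([-1.32460354e+00,  3.14004457e-01,  4.49686635e-02,  1.30361838e+00,
        2.45615711e-05,  1.43118673e+00]), 'qvel': array([-0.00021366, -0.00204428,  0.00105823, -0.00058939,  0.00196699,
        0.00194678]), 'tau': array([ 6.92593658e-04, -4.80623174e+01,  2.98536390e+01,  1.91507471e-02,
       -9.65552954e-05, -2.07581434e-05]), 'tcp_pos': array([ 0.21623666, -0.53221991,  0.22690237]), 'orientation': array([ 0.5870249 , -0.58613386,  0.39535513, -0.39438965]), 'wrist_force': array([-0.44665745,  0.31747499, -0.66459508]), 'ft_torque': array([-0.00720452, -0.00027577,  0.0206952 ]), 'finger_gap': 0.08486977121952438}
side {'fx': 391.566866589631, 'fy': 391.566866589631, 'cx': 279.2999905686158, 'cy': 210.9681104704169, 'R': array([[-0.73929345, -0.67314663,  0.01785523],
       [-0.51877204,  0.55244315, -0.65244321],
       [ 0.42932594, -0.49160979, -0.75762725]]), 't': array([0.42785421, 0.33928509, 0.80298492])}
top {'fx': 502.3418042743601, 'fy': 502.3418042743601, 'cx': 279.83022863018255, 'cy': 215.05633313457938, 'R': array([[ 8.72816744e-04, -9.99935672e-01,  1.13088643e-02],
       [-9.88341844e-01, -2.58434660e-03, -1.52229172e-01],
       [ 1.52248605e-01, -1.10441556e-02, -9.88280521e-01]]), 't': array([0.02853863, 0.58953318, 1.1819958 ])}
wrist {'fx': 293.61628790985145, 'fy': 293.61628790985145, 'cx': 277.16881979463903, 'cy': 205.78923079198947, 'R': array([[ 0.37591524, -0.92665082, -0.00244565],
       [-0.87521487, -0.3559138 ,  0.32760388],
       [-0.30444485, -0.12101083, -0.944812  ]]), 't': array([-0.57484089, -0.0442616 ,  0.38055488])}
```

View pics/top0.png

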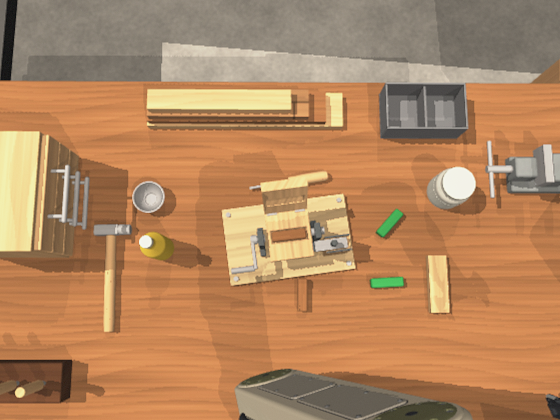

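View pics/side0.png

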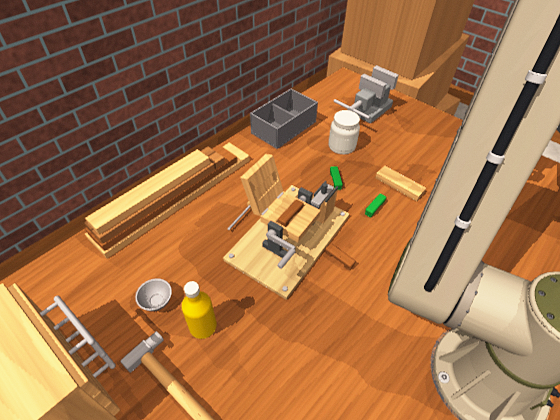

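```bash
python3 - <<'E'
import numpy as np
from scipy.spatial.transform import Rotation as R
q=[0.5870249 , -0.58613386,  0.39535513, -0.39438965]
print(R.from_quat(q[1:]+q[:1]).as_matrix().round(3))
E
```

```text
[[ 0.376 -0.     0.926]
 [-0.926  0.002  0.376]
 [-0.002 -1.     0.   ]]
```

```bash
cat > h.py <<'E'
import numpy as np,cv2
from workcell import cams
def ray(n,u,v,c=None):
    c=c or cams.calibration(n);R=c['R'];t=c['t']
    o=-R.T@t; d=R.T@np.array([(u-c['cx'])/c['fx'],(v-c['cy'])/c['fy'],1]);return o,d
def onz(n,u,v,z):
    o,d=ray(n,u,v);return o+d*(z-o[2])/d[2]
def proj(n,X):
    c=cams.calibration(n);p=c['R']@np.array(X)+c['t'];return np.array([c['fx']*p[0]/p[2]+c['cx'],c['fy']*p[1]/p[2]+c['cy']])
def two(n1,p1,n2,p2):
    A=np.zeros((3,3));b=np.zeros(3);L=[]
    for n,p in((n1,p1),(n2,p2)):
        o,d=ray(n,*p);d/=np.linalg.norm(d);P=np.eye(3)-np.outer(d,d);A+=P;b+=P@o;L.append((o,P))
    X=np.linalg.solve(A,b);return X,[np.linalg.norm(P@(X-o)) for o,P in L]
E
python3 - <<'E'
from h import *
p=cv2.imread('pics/top0.png')
cv2.imwrite('pics/top0c.png',cv2.resize(p[160:320,200:380],None,fx=4.4,fy=3.7*4.4/3.7*0.84,interpolation=cv2.INTER_CUBIC)[:600,:800])
p=cv2.imread('pics/side0.png')
cv2.imwrite('pics/side0c.png',cv2.resize(p[145:305,205:375],None,fx=3.7,fy=3.7,interpolation=cv2.INTER_CUBIC))
for c in((222,210),(344,194),(355,270),(232,285)): print(onz('top',*c,.015).round(3))
E
```

```text
[0.607 0.174 0.015]
[ 0.648 -0.133  0.015]
[ 0.458 -0.156  0.015]
[0.421 0.146 0.015]
```

View pics/top0c.png

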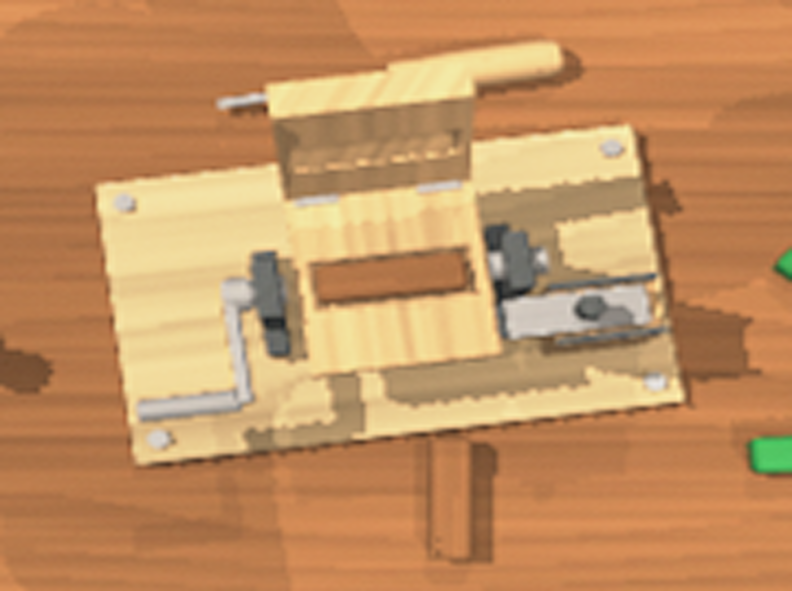

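View pics/side0c.png

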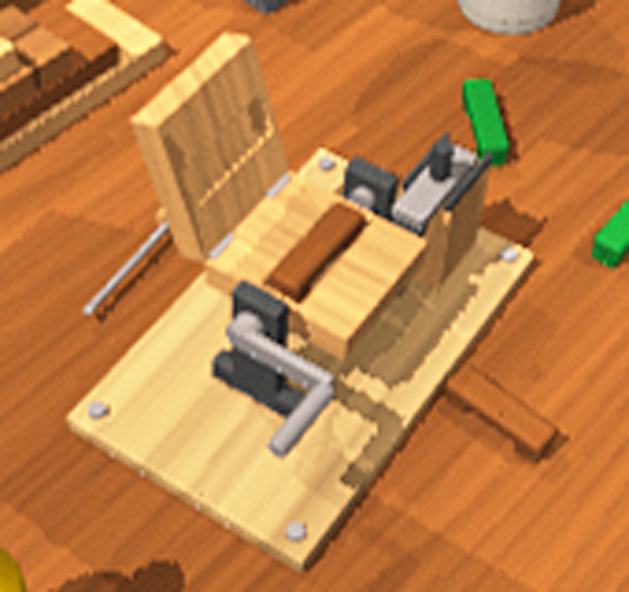

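```bash
cat >> h.py <<'E'
def pose():
    W=np.array([onz('top',200+u/4.4,160+v/3.696,.015)[:2] for u,v in((97,185),(632,125),(684,402),(137,463))])
    J=np.array([[.095,.155],[.095,-.155],[-.095,-.155],[-.095,.155]])
    c=W.mean(0);w=W-c
    th=np.arctan2((J[:,0]*w[:,1]-J[:,1]*w[:,0]).sum(),(J*w).sum())
    return c,th,W
_c,_th,_W=pose()
Rj=np.array([[np.cos(_th),-np.sin(_th),0],[np.sin(_th),np.cos(_th),0],[0,0,1]]);Oj=np.array([*_c,0])
def j2w(p): return Oj+Rj@np.array(p,float)
def w2j(p): return Rj.T@(np.array(p)-Oj)
E
python3 - <<'E'
from h import *
print(_c,np.degrees(_th),[w2j([*w,.015]).round(4) for w in _W])
p=cv2.imread('pics/top0.png');q=cv2.imread('pics/side0.png')
pts=dict(knob=(-.035,-.095,.14),grip=(-.065,.118,.1),g2=(-.065,.143,.1),post=(0,.066,.12),post2=(0,-.066,.12),hinge=(.055,0,.1))
for a in(95,105,115,120):
    t=np.radians(a)
    for y in(-.05,.05): pts[f'{a}']=0 or pts.get(a,None) or (0.055-.11*np.cos(t),y,.1+.11*np.sin(t)); print(a,y,proj('top',j2w(pts[str(a)])).round(1),proj('side',j2w(pts[str(a)])).round(1))
for k in('knob','grip','g2','post','post2','hinge'):
    print(k,j2w(pts[k]).round(3),proj('top',j2w(pts[k])).round(1),proj('side',j2w(pts[k])).round(1))
E
```

```text
Traceback (most recent call last):
NameError: name '_c' is not defined
```

```bash
sed -i 's/_c\b/Cj/g;s/_th\b/Th/g;s/_W\b/Wj/g' h.py; python3 - <<'E'
from h import *
print(Cj,np.degrees(Th),[w2j([*w,.015]).round(4) for w in Wj])
pts=dict(knob=(-.035,-.095,.14),grip=(-.065,.118,.1),g2=(-.065,.143,.1),post=(0,.066,.12),post2=(0,-.066,.12),hinge=(.055,0,.1))
def sc(n,p):
    u,v=proj(n,p)
    return (np.array([(u-200)*4.4,(v-160)*3.696]) if n=='top' else np.array([(u-205)*3.7,(v-145)*3.7])).round()
for a in(95,105,115,120):
    t=np.radians(a)
    for y in(-.05,.05): P=j2w((0.055-.11*np.cos(t),y,.1+.11*np.sin(t)));print(a,y,sc('top',P),sc('side',P))
for k in pts: print(k,j2w(pts[k]).round(3),sc('top',j2w(pts[k])),sc('side',j2w(pts[k])))
E
```

```text
[0.53389708 0.00825666] 7.750348633075184 [array([0.0942, 0.1544, 0.015 ]), array([ 0.0949, -0.1542,  0.015 ]), array([-0.095 , -0.1543,  0.015 ]), array([-0.0941,  0.1541,  0.015 ])]
95 -0.05 [484. 134.] [285.  41.]
95 0.05 [278. 157.] [191. 131.]
105 -0.05 [478. 103.] [261.  33.]
105 0.05 [274. 126.] [166. 122.]
115 -0.05 [472.  76.] [238.  30.]
115 0.05 [269.  98.] [143. 118.]
120 -0.05 [469.  63.] [227.  30.]
120 0.05 [267.  85.] [132. 117.]
knob [ 0.512 -0.091  0.14 ] [590. 307.] [445. 142.]
grip [0.454 0.116 0.1  ] [185. 406.] [302. 417.]
g2 [0.45  0.141 0.1  ] [138. 412.] [278. 446.]
post [0.525 0.074 0.12 ] [267. 288.] [263. 291.]
post2 [ 0.543 -0.057  0.12 ] [520. 260.] [375. 166.]
hinge [0.588 0.016 0.1  ] [379. 192.] [251. 210.]
```

>>> drive_tool:
  plan: "-1 0 -10 0 0 -10 0; -1 0 -10 0 0 -10 0; -1 0 -10 0 0 -10 0; -1 0 -10 0 0 -10 0; -1 0 -10 0 0 -10 0; -1 0 -10 0 0 -10 0; -1 0 -10 0 0 -10 0; -1 0 0 0 0 -5.6 0"

```text
clock: 1.15
tcp_pos: [0.2159, -0.5307, 0.2957]
orientation: [0.707, -0.701, -0.062, 0.064]
wrist_force: [-0.2, 0.1, -0.7]
finger_gap: 0.0001
```

```bash
cat >> h.py <<'E'
from scipy.spatial.transform import Rotation as Rot
def st():
    from workcell import monitor,env
    s=monitor.get_state();q=s['orientation'];M=Rot.from_quat([*q[1:],q[0]]).as_matrix()
    T=np.column_stack([Rj[:,0],[0,0,-1],Rj[:,1]])
    e=np.degrees(Rot.from_matrix(M.T@T).as_rotvec())
    p=w2j(s['tcp_pos'])
    print('t',s['clock'],'jig tcp mm',(p*1e3).round(1),'tip z',((p[2]-env.finger_overhang)*1e3).round(1),'turn needed(tool)',e.round(2),'F jig',(Rj.T@s['wrist_force']).round(1),'gap',round(s['finger_gap']*1e3,1),'q',s['joint_pos'].round(2))
E
python3 -c "
from h import *;st()
from workcell import env;print(env.finger_overhang); print(onz('top',160,243,.17), w2j(onz('top',160,243,.17)))"
```

```text
t 1.15 jig tcp mm [-387.8 -491.2  295.7] tip z 273.7 turn needed(tool) [-0.52  2.47 -0.05] F jig [-0.2  0.1 -0.7] gap 0.1 q [-1.32  0.31  0.21  1.48  0.    0.07]
0.022
[0.50829802 0.29049844 0.17      ] [0.01269705 0.28311574 0.17      ]
```

>>> drive_tool:
  plan: "-1 44 0 41 0 1 0; -1 44 0 41 0 1 0; -1 44 0 41 0 0 0; -1 44 0 41 0 0 0; -1 44 0 41 0 0 0; -1 44 0 41 0 0 0; -1 44 0 41 0 0 0; -1 44 0 41 0 0 0"

```text
clock: 2.15
tcp_pos: [0.5218, -0.1474, 0.2956]
orientation: [0.709, -0.702, -0.046, 0.048]
wrist_force: [0.7, -1.2, 0.1]
finger_gap: 0.0002
```

```bash
python3 -c "
from h import *;st()"
```

```text
t 2.15 jig tcp mm [ -33.  -152.6  295.6] tip z 273.6 turn needed(tool) [-0.62 -0.13 -0.09] F jig [ 0.5 -1.3  0.1] gap 0.2 q [-0.43  0.24  0.12  1.45  0.01  1.01]
```

>>> drive_tool:
  plan: "-1 45 0 39 0 0 0; -1 45 0 39 0 0 0; -1 45 0 39 0 0 0; -1 42 0 34 0 0 0; -1 0 0 0 0 0 0"

```text
clock: 2.78
tcp_pos: [0.6826, 0.0366, 0.2929]
orientation: [0.709, -0.701, -0.047, 0.051]
wrist_force: [0.2, -1.0, 0.0]
finger_gap: -0.0001
```

```bash
python3 -c "
from h import *;st()
p,d=cams.read_camera('side');cv2.imwrite('pics/side1.png',p[:,:,::-1])
"
```

```text
t 2.775 jig tcp mm [151.2   8.1 292.9] tip z 270.9 turn needed(tool) [-0.65  0.2  -0.29] F jig [ 0. -1.  0.] gap -0.1 q [-0.07  0.56  0.57  1.6   0.01  1.36]
```

View pics/side1.png

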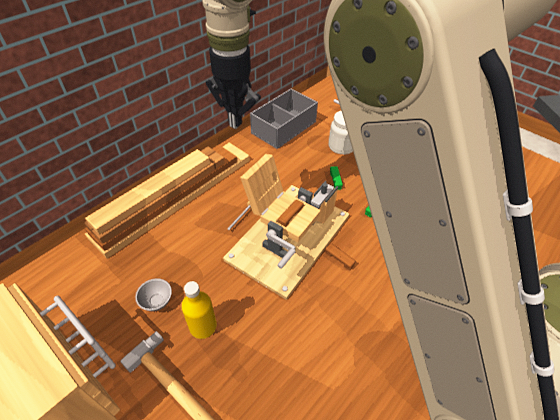

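```bash
python3 -c "
from h import *
print(proj('side',j2w((.151,.008,.271))))"
```

```text
[236.03237014 134.07747564]
```

>>> drive_tool:
  plan: "-1 -2 45 -6 0 0 0; -1 0 42 0 0 0 0; -1 0 5 0 0 0 0; -1 -10 0 0 0 0 0; -1 -6 0 0 0 0 0; -1 -6 0 0 0 0 0"

```text
clock: 3.58
tcp_pos: [0.6563, 0.021, 0.2063]
orientation: [0.708, -0.703, -0.047, 0.046]
wrist_force: [-0.2, 0.5, -0.2]
finger_gap: -0.0003
```

```bash
python3 -c "
from h import *;st()
p,d=cams.read_camera('side');cv2.imwrite('pics/side2.png',cv2.resize(p[60:300,160:400,::-1],None,fx=2.4,fy=2.4))
"
```

```text
t 3.575 jig tcp mm [123.   -3.9 206.3] tip z 184.3 turn needed(tool) [-0.45 -0.22  0.07] F jig [-0.1  0.5 -0.2] gap -0.3 q [-0.09  0.48  0.25  1.33  0.01  1.35]
```

View pics/side2.png

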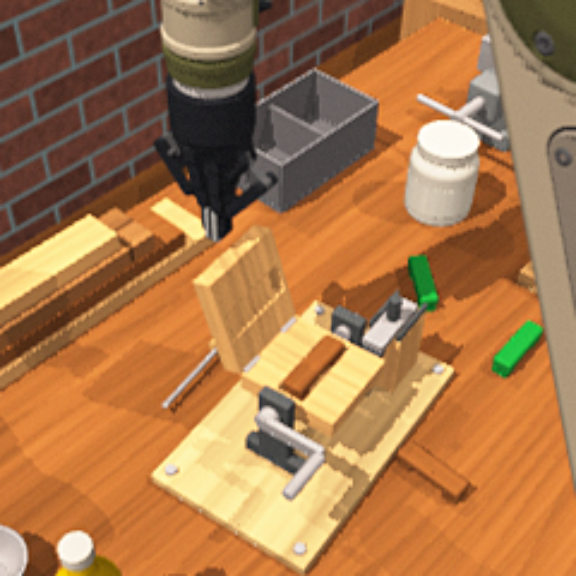

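```bash
python3 -c "
from h import *
f=lambda p:(proj('side',j2w(p))-[160,60])*2.4
for p in [(.123,-.004,.184),(.123,-.004,.206),(.108,-.004,.184),(.112,0,.197),(.112,.05,.197),(.112,-.05,.197)]: print(p,f(p))
p,d=cams.read_camera('top');cv2.imwrite('pics/top2.png',cv2.resize(p[120:300,180:400,::-1],None,fx=3,fy=3))
p,d=cams.read_camera('wrist');cv2.imwrite('pics/w2.png',p[:,:,::-1])
"
```

```text
(0.123, -0.004, 0.184) [217.8556458  252.06944946]
(0.123, -0.004, 0.206) [217.0150751  235.38126026]
(0.108, -0.004, 0.184) [229.94236176 258.0949625 ]
(0.112, 0, 0.197) [223.84248858 248.94866463]
(0.112, 0.05, 0.197) [192.04505663 278.01024389]
(0.112, -0.05, 0.197) [253.80868007 221.56076581]
```

View pics/top2.png

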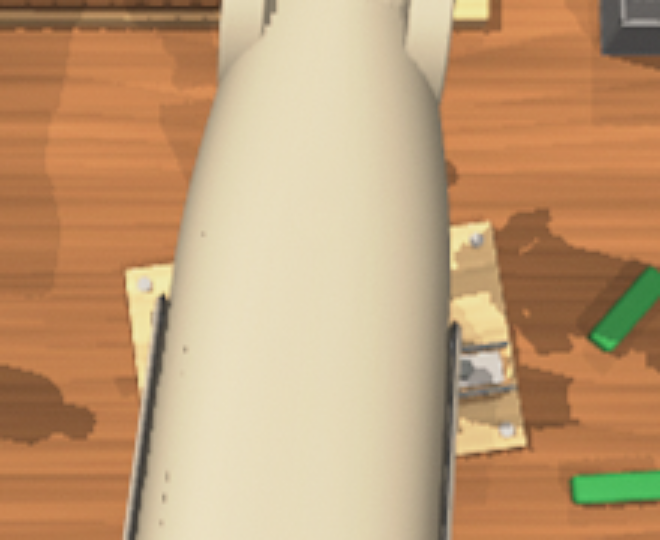

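View pics/w2.png

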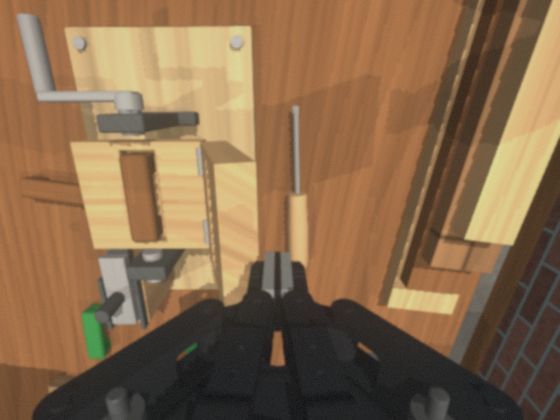

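>>> drive_tool:
  plan: "-1 -10 -2 4 0 0 0; -1 -10 -2 0 0 0 0; -1 -10 -2 0 0 0 0; -1 -12 -1 0 0 0 0; -1 -12 -1 0 0 0 0; -1 -12 2 0 0 0 0; -1 -12 2 0 0 0 0"

```text
clock: 4.6
tcp_pos: [0.5735, 0.015, 0.2106]
orientation: [0.708, -0.703, -0.047, 0.046]
wrist_force: [0.1, -0.2, -0.1]
finger_gap: 0.0001
```

```bash
python3 -c "
from h import *;st()
p,d=cams.read_camera('side');cv2.imwrite('pics/side3.png',cv2.resize(p[60:300,160:400,::-1],None,fx=2.4,fy=2.4))
"
```

```text
t 4.6 jig tcp mm [ 40.1   1.3 210.6] tip z 188.6 turn needed(tool) [-0.44 -0.16  0.08] F jig [ 0.1 -0.2 -0.1] gap 0.1 q [-0.12  0.32  0.01  1.26  0.01  1.32]
```

View pics/side3.png

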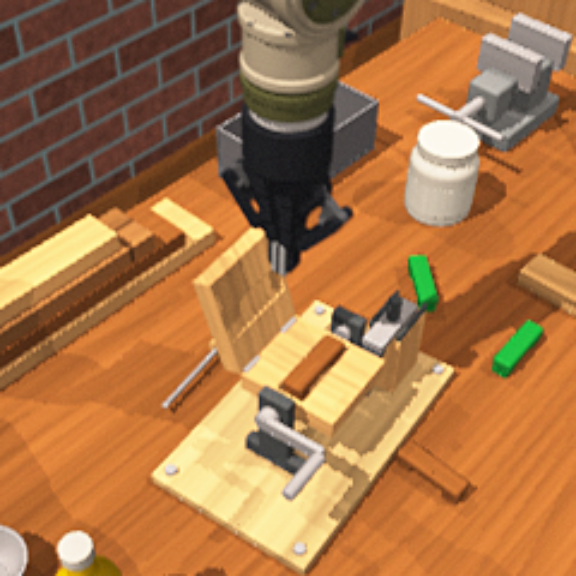

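```bash
python3 -c "
from h import *
f=lambda p:(proj('side',j2w(p))-[160,60])*2.4
for p in [(.040,.001,.1886),(.040,.001,.21),(.04,-.03,.1886),(.04,.001,.22)]: print(p,f(p))
for a in (100,105,110,115,120):
  t=np.radians(a)
  print(a,[f((.055-.11*np.cos(t),y,.1+.11*np.sin(t))).round() for y in (.05,-.05)])
p,d=cams.read_camera('wrist');cv2.imwrite('pics/w3.png',p[:,:,::-1])
p,d=cams.read_camera('side');np.save('d3.npy',d)
c=cams.calibration('side')
for (u,v) in ((285,268),(285,262),(278,262),(264,232),(200,282),(220,262)):
  U,V=int(160+u/2.4),int(60+v/2.4);z=d[V,U];X=c['R'].T@(np.array([(U-c['cx'])/c['fx']*z,(V-c['cy'])/c['fy']*z,z])-c['t']);print(u,v,z,(w2j(X)*1e3).round())
"
```

```text
(0.04, 0.001, 0.1886) [283.6620118  285.87434072]
(0.04, 0.001, 0.21) [284.01992864 269.60822628]
(0.04, -0.03, 0.1886) [301.75410348 267.64931412]
(0.04, 0.001, 0.22) [284.19172524 261.80064942]
100 [array([224., 286.]), array([285., 228.])]
105 [array([216., 283.]), array([277., 226.])]
110 [array([208., 282.]), array([270., 224.])]
115 [array([201., 280.]), array([262., 224.])]
120 [array([194., 280.]), array([255., 224.])]
285 268 0.86082965 [ 33.  13. 227.]
285 262 0.8576715 [ 34.  12. 232.]
278 262 0.86769813 [ 43.  10. 225.]
264 232 0.9265579 [ 91. -38. 205.]
200 282 0.8856317 [102.  51. 200.]
220 262 0.9017542 [103.  21. 201.]
```

View pics/w3.png

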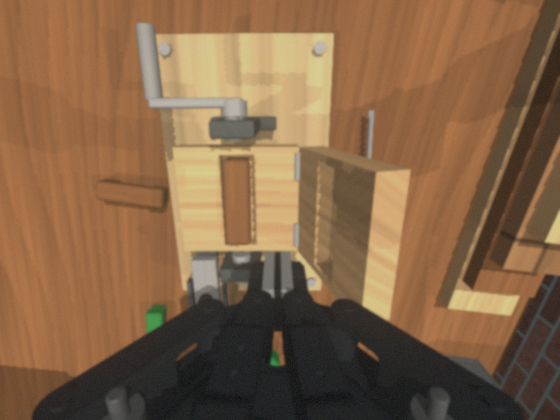

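```bash
python3 -c "
from h import *
d=np.load('d3.npy');c=cams.calibration('side')
V,U=np.mgrid[140:200,255:300]
z=d[140:200,255:300]
P=np.stack([(U-c['cx'])/c['fx']*z,(V-c['cy'])/c['fy']*z,z],-1)-c['t']
W=(P@c['R']-Oj)@Rj*1e3
m=(W[...,2]>150)&(W[...,0]<70)
for v in range(140,200,3):
  k=m[v-140]
  if k.any(): print(v,U[v-140][k].min(),U[v-140][k].max(),W[v-140][k].min(0).round(),W[v-140][k].max(0).round())
st()
"
```

```text
140 256 298 [-317.   -5.  306.] [ 57. 535. 822.]
143 268 299 [ -6.  -2. 296.] [ 57.  21. 321.]
146 265 299 [-10.   4. 277.] [ 69.  21. 313.]
149 265 299 [-12. -11. 270.] [ 68.  19. 307.]
152 264 299 [-16. -10. 264.] [ 70.  19. 306.]
155 270 299 [-317.   -6.  258.] [ 57. 535. 822.]
158 271 298 [-15.   6. 255.] [ 52.  15. 290.]
161 273 293 [ -3.   9. 245.] [ 50.  17. 276.]
164 255 288 [-317.   -3.  235.] [ 50. 535. 822.]
167 273 285 [ 25.  -2. 226.] [ 50.  13. 240.]
170 274 284 [ 25.   1. 223.] [ 45.  14. 230.]
173 276 281 [ 28.   7. 217.] [ 39.  12. 221.]
194 290 290 [-317.  535.  822.] [-317.  535.  822.]
t 4.75 jig tcp mm [ 40.4   1.3 210.9] tip z 188.9 turn needed(tool) [-0.44 -0.17  0.09] F jig [ 0.3 -0.6  0. ] gap 0.2 q [-0.12  0.32  0.01  1.26  0.01  1.32]
```

```bash
python3 -c "
from h import *
c=cams.calibration('wrist');p,d=cams.read_camera('wrist')
print('cam',(w2j(-c['R'].T@c['t'])*1e3).round(),(Rj.T@c['R'].T).round(2))
for (u,v) in ((165,48),(320,48),(250,60),(270,170),(200,200),(238,200),(272,260),(277,256),(284,256),(272,270),(284,270),(262,290),(350,165),(400,175)):
  z=d[v,u];X=c['R'].T@(np.array([(u-c['cx'])/c['fx']*z,(v-c['cy'])/c['fy']*z,z])-c['t']);print(u,v,z.round(3),(w2j(X)*1e3).round())
cv2.imwrite('pics/w3c.png',cv2.resize(p[220:330,210:350,::-1],None,fx=5,fy=5))
"
```

```text
cam [ 39.  83. 357.] [[ 1.   -0.    0.  ]
 [-0.   -0.95 -0.32]
 [ 0.    0.32 -0.95]]
165 48 0.302 [-76. 141.  19.]
320 48 0.301 [ 83. 140.  20.]
250 60 0.31 [ 11. 130.  14.]
270 170 0.261 [ 32.  30. 100.]
200 200 0.27 [-32.   2.  99.]
238 200 0.259 [  4.   6. 110.]
272 260 0.146 [ 36.  11. 227.]
277 256 0.15 [ 39.  11. 223.]
284 256 0.151 [ 42.  11. 223.]
272 270 0.138 [ 36.  11. 236.]
284 270 0.137 [ 42.  11. 237.]
262 290 0.12 [ 32.  13. 255.]
350 165 0.175 [ 82.  50. 183.]
400 175 0.162 [107.  47. 198.]
```

View pics/w3c.png

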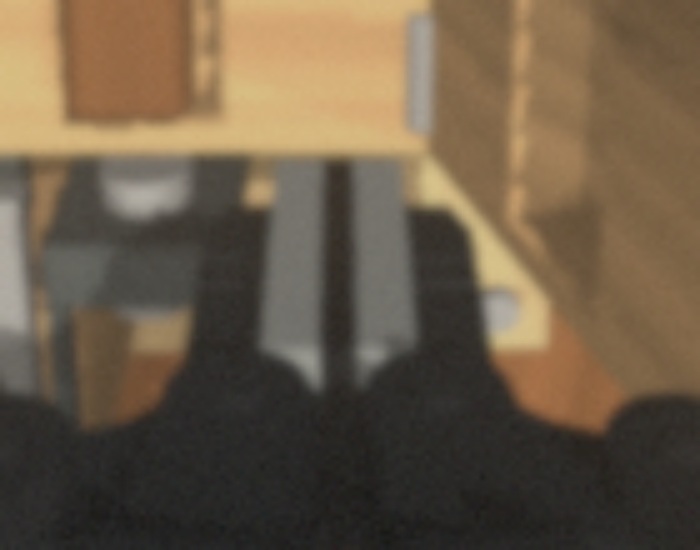

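```bash
python3 -c "
from h import *
p=cv2.imread('pics/wrist0.png');d=np.load('pics/wrist00.npy') if 0 else np.load('pics/wrist0.npy')
cv2.imwrite('pics/w0c.png',p)
"; python3 -c "
from workcell import env;print([a for a in dir(env) if a[0]!='_'])"
```

```text
./h.py:32:    print('t',s['clock'],'jig tcp mm',(p*1e3).round(1),'tip z',((p[2]-env.finger_overhang)*1e3).round(1),'turn needed(tool)',e.round(2),'F jig',(Rj.T@s['wrist_force']).round(1),'gap',round(s['finger_gap']*1e3,1),'q',s['joint_pos'].round(2))
['MotionError', 'finger_overhang']
```

View pics/w0c.png

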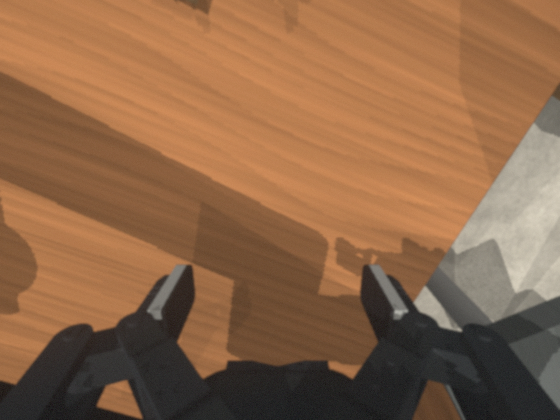

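>>> drive_tool:
  plan: "-1 0 -30 0 0 0 0; -1 40 0 0 0 0 0; -1 40 0 0 0 0 0; -1 36 0 0 0 0 0; -1 0 35 0 0 0 0; -1 0 30 0 0 0 0; -1 0 8 0 0 0 0"

```text
clock: 5.68
tcp_pos: [0.6992, 0.031, 0.1685]
orientation: [0.708, -0.703, -0.05, 0.043]
wrist_force: [-1.5, -0.8, 0.2]
finger_gap: -0.0002
```

```bash
python3 -c "
from h import *;st()
p,d=cams.read_camera('side');cv2.imwrite('pics/side4.png',cv2.resize(p[60:300,160:400,::-1],None,fx=2.4,fy=2.4))
p,d=cams.read_camera('wrist');cv2.imwrite('pics/w4.png',p[:,:,::-1])
"
```

```text
t 5.675 jig tcp mm [166.9   0.2 168.5] tip z 146.5 turn needed(tool) [-0.35 -0.17  0.62] F jig [-1.6 -0.6  0.2] gap -0.2 q [-0.07  0.57  0.3   1.29  0.01  1.36]
```

View pics/side4.png

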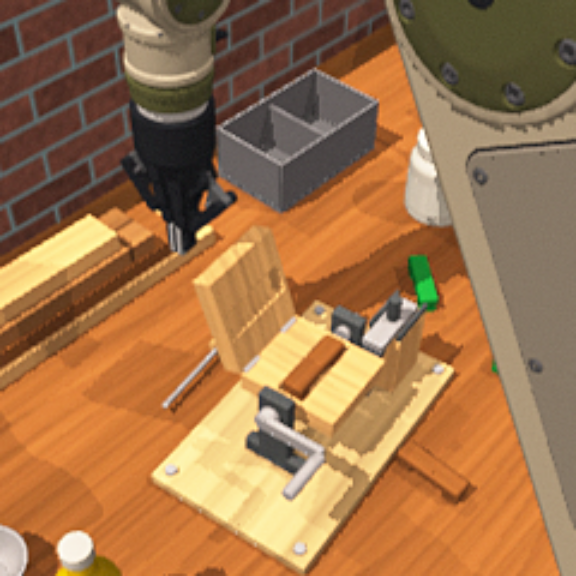

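View pics/w4.png

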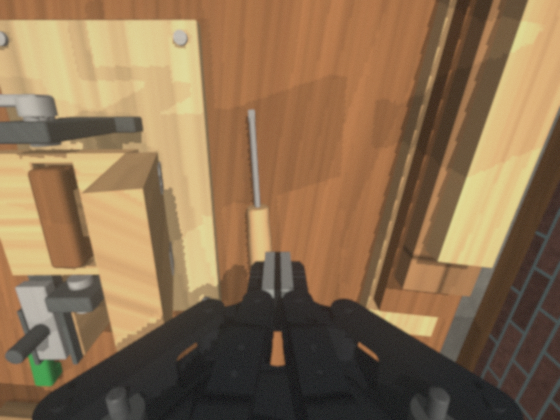

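```bash
python3 -c "
from h import *
f=lambda p:(proj('side',j2w(p))-[160,60])*2.4
for z in (.146,.168,.175,.19): print(z,f((.167,.011,z)))
p,d=cams.read_camera('side');c=cams.calibration('side')
for (u,v) in ((178,240),(178,245),(183,245),(186,247)):
  U,V=int(160+u/2.4),int(60+v/2.4);z=d[V,U];X=c['R'].T@(np.array([(U-c['cx'])/c['fx']*z,(V-c['cy'])/c['fy']*z,z])-c['t']);print(u,v,z,(w2j(X)*1e3).round())
"
```

```text
0.146 [176.49180698 270.43515427]
0.168 [174.96123872 254.70401029]
0.175 [174.46297109 249.58282743]
0.19 [173.37628533 238.41389718]
178 240 0.9360076 [162.  11. 191.]
178 245 0.9433561 [163.  10. 182.]
183 245 0.94104975 [158.   8. 184.]
186 247 0.9432496 [157.   6. 183.]
```

>>> drive_tool:
  plan: "-1 -15 -1 0 0 0 0; -1 -12 -2 0 0 0 0; -1 -12 -2 0 0 0 0; -1 -12 -3 0 0 0 0; -1 -12 -3 0 0 0 0; -1 -12 -2 0 0 0 0"

```text
clock: 6.58
tcp_pos: [0.629, 0.0205, 0.1926]
orientation: [0.707, -0.704, -0.059, 0.035]
wrist_force: [3.9, 0.4, 3.3]
finger_gap: -0.0
```

```bash
python3 -c "
from h import *;st()
p,d=cams.read_camera('side');cv2.imwrite('pics/side5.png',cv2.resize(p[60:300,160:400,::-1],None,fx=2.4,fy=2.4))
"
```

```text
t 6.575 jig tcp mm [ 95.9  -0.7 192.6] tip z 170.6 turn needed(tool) [-0.15 -0.14  1.95] F jig [ 3.9 -0.1  3.3] gap -0.0 q [-0.1   0.4   0.09  1.22  0.01  1.34]
```

View pics/side5.png

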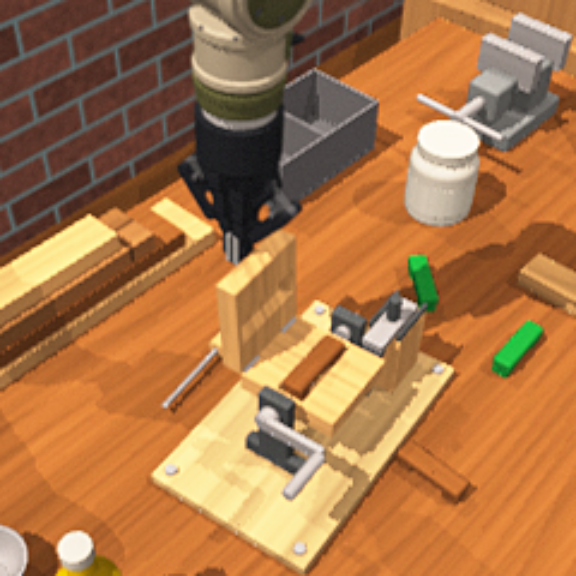

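>>> drive_tool:
  plan: "-1 0 10 0 0 0 1; -1 -8 4 0 0 0 1; -1 -12 1 0 0 0 0; -1 -12 1 0 0 0 0; -1 -12 3 0 0 0 0"

```text
clock: 7.25
tcp_pos: [0.5824, 0.0139, 0.1719]
orientation: [0.706, -0.705, -0.045, 0.049]
wrist_force: [2.4, -0.3, 4.7]
finger_gap: 0.0002
```

```bash
python3 -c "
from h import *;st()
p,d=cams.read_camera('side');cv2.imwrite('pics/side6.png',cv2.resize(p[60:300,160:400,::-1],None,fx=2.4,fy=2.4))
"
```

```text
t 7.25 jig tcp mm [ 48.8  -0.9 171.9] tip z 149.9 turn needed(tool) [-0.11 -0.16 -0.33] F jig [ 2.3 -0.7  4.7] gap 0.2 q [-0.11  0.35 -0.03  1.19  0.    1.32]
```

View pics/side6.png

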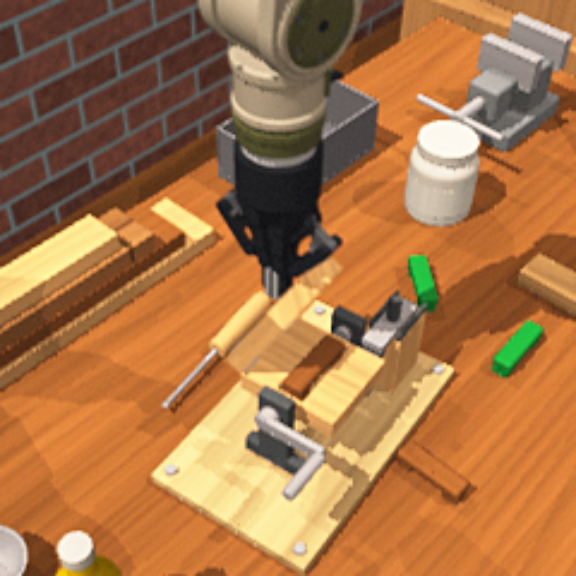

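>>> drive_tool:
  plan: "-1 -13 1 0 0 0 0; -1 -13 3 0 0 0 0; -1 -10 7 0 0 0 0; -1 -10 9 0 0 0 0; -1 -7 10 0 0 0 0; -1 -6 11 0 0 0 0"

```text
clock: 8.05
tcp_pos: [0.5165, 0.0056, 0.1281]
orientation: [0.706, -0.705, -0.042, 0.051]
wrist_force: [1.9, 0.1, 3.3]
finger_gap: 0.0004
```

```bash
python3 -c "
from h import *;st()
p,d=cams.read_camera('side');cv2.imwrite('pics/side7.png',cv2.resize(p[60:300,160:400,::-1],None,fx=2.4,fy=2.4))
"
```

```text
t 8.05 jig tcp mm [-17.6  -0.3 128.1] tip z 106.1 turn needed(tool) [-0.15 -0.2  -0.69] F jig [ 1.9 -0.2  3.3] gap 0.4 q [-0.14  0.26 -0.27  1.05 -0.    1.29]
```

View pics/side7.png

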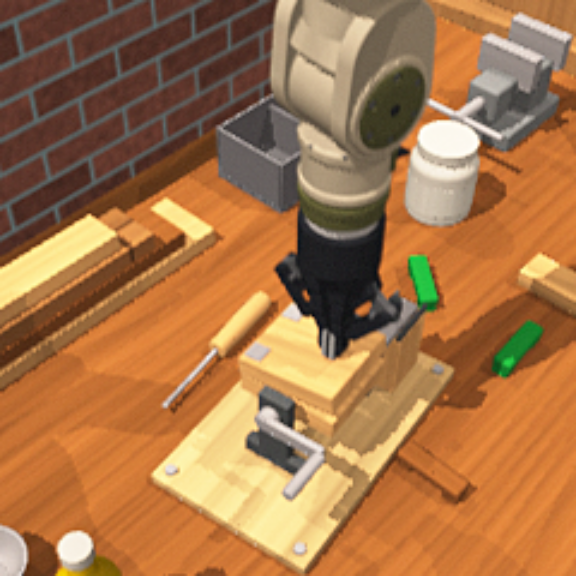

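>>> drive_tool:
  plan: "-1 0 5 0 0 0 0; -1 0 5 0 0 0 0; -1 0 4 0 0 0 0; -1 0 4 0 0 0 0"

```text
clock: 8.6
tcp_pos: [0.5127, 0.0054, 0.118]
orientation: [-0.705, 0.706, 0.042, -0.052]
wrist_force: [-10.8, 0.1, 33.4]
finger_gap: -0.0001
```

```bash
python3 -c "
from h import *;st()"
```

```text
t 8.6 jig tcp mm [-2.14e+01  1.00e-01  1.18e+02] tip z 96.0 turn needed(tool) [-0.03 -0.19 -0.8 ] F jig [-10.7   1.5  33.4] gap -0.1 q [-0.14  0.27 -0.3   1.02 -0.    1.29]
```

>>> drive_tool:
  plan: "-1 0 -25 0 0 0 -0.7; -1 0 -40 0 0 0 0; 0 -6 -10 -48 0 0 0; 0 -7 0 -48 0 0 0; 0 0 0 0 0 0 0"

```text
clock: 9.22
tcp_pos: [0.5125, -0.0924, 0.1944]
orientation: [0.706, -0.705, -0.047, 0.049]
wrist_force: [0.0, 1.0, -0.7]
finger_gap: 0.0427
```

```bash
python3 -c "
from h import *;st()
p,d=cams.read_camera('side');cv2.imwrite('pics/side8.png',cv2.resize(p[60:300,160:400,::-1],None,fx=2.4,fy=2.4))
p,d=cams.read_camera('wrist');cv2.imwrite('pics/w8.png',p[:,:,::-1])
"
```

```text
t 9.225 jig tcp mm [-34.7 -96.9 194.4] tip z 172.4 turn needed(tool) [-0.09  0.02 -0.2 ] F jig [ 0.2  1.  -0.7] gap 42.7 q [-0.33  0.22 -0.16  1.2  -0.    1.1 ]
```

View pics/side8.png

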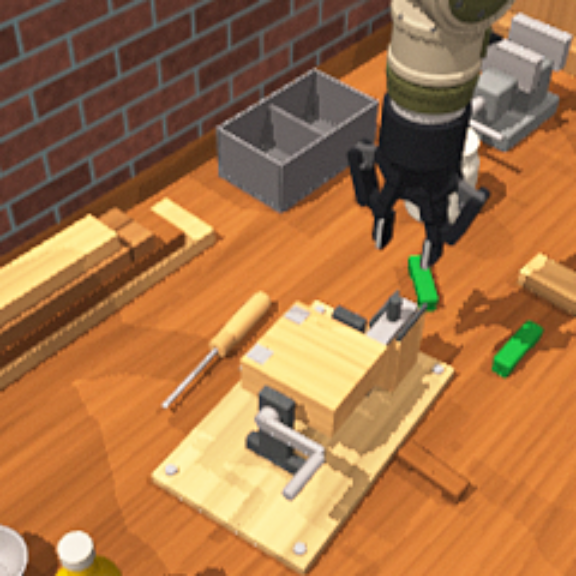

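View pics/w8.png

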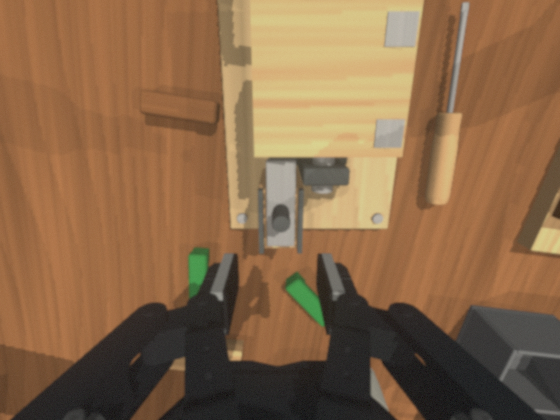

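>>> drive_tool:
  plan: "0 0 40 0 0 0 0; 0 0 32 1 0 0 0; 0 0 9 0 0 0 0; 0 0 0 0 0 0 0"

```text
clock: 9.82
tcp_pos: [0.5112, -0.0841, 0.1109]
orientation: [0.707, -0.704, -0.049, 0.053]
wrist_force: [0.1, 0.5, 0.1]
finger_gap: 0.0427
```

```bash
python3 -c "
from h import *;st()
p,d=cams.read_camera('wrist');cv2.imwrite('pics/w9.png',p[:,:,::-1])
"
```

```text
t 9.825 jig tcp mm [-34.9 -88.4 110.9] tip z 88.9 turn needed(tool) [-0.29  0.5  -0.32] F jig [0.2 0.5 0.1] gap 42.7 q [-0.32  0.28 -0.3   1.    0.    1.11]
```

View pics/w9.png

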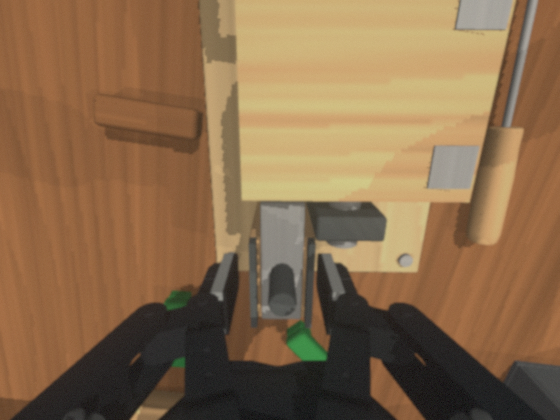

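>>> drive_tool:
  plan: "0 0 0 -7 0 0 0; -1 0 0 0 0 0 0; -1 0 0 0 0 0 0; -1 0 0 0 0 0 0; -1 0 0 0 0 0 0"
  grip_force: 30

```text
clock: 10.5
tcp_pos: [0.5148, -0.0919, 0.114]
orientation: [0.706, -0.704, -0.051, 0.051]
wrist_force: [0.3, -0.1, -1.8]
finger_gap: 0.0128
```

```bash
python3 -c "
from h import *;st()"
```

```text
t 10.5 jig tcp mm [-32.4 -96.7 114. ] tip z 92.0 turn needed(tool) [-0.19  0.51  0.  ] F jig [ 0.3 -0.1 -1.8] gap 12.8 q [-0.33  0.28 -0.29  1.    0.    1.09]
```

>>> drive_tool:
  plan: "-1 0 0 -8 0 0 0; -1 0 0 -8 0 0 0; -1 0 0 -8 0 0 0; -1 0 0 -8 0 0 0; -1 0 0 -8 0 0 0; -1 0 0 -6 0 0 0"

```text
clock: 11.25
tcp_pos: [0.5199, -0.1299, 0.1136]
orientation: [0.715, -0.696, -0.053, 0.053]
wrist_force: [-0.0, 27.2, 9.8]
finger_gap: 0.0127
```

```bash
python3 -c "
from h import *;st()"
```

```text
t 11.25 jig tcp mm [ -32.5 -135.   113.6] tip z 91.6 turn needed(tool) [-1.54  0.79  0.12] F jig [ 3.7 27.   9.8] gap 12.7 q [-0.41  0.31 -0.25  1.03  0.02  1.01]
```

>>> drive_tool:
  plan: "-1 0 0 0 0 0 0; 0 0 0 0 0 0 0; 0 0 0 0 0 0 0; 0 0 -30 0 -1.5 0.8 0; 0 0 -50 0 0 0 0; 0 0 -20 0 0 0 0"
  grip_force: 20

```text
clock: 12.0
tcp_pos: [0.5189, -0.1331, 0.2145]
orientation: [-0.705, 0.706, 0.046, -0.047]
wrist_force: [-0.5, 0.2, 0.5]
finger_gap: 0.0425
```

```bash
python3 -c "
from h import *;st()
p,d=cams.read_camera('side');cv2.imwrite('pics/side10.png',cv2.resize(p[60:300,160:400,::-1],None,fx=2.4,fy=2.4))
for y in (-.095,-.135): print((proj('side',j2w((-.035,y,.14)))-[160,60])*2.4)
"
```

```text
t 12.0 jig tcp mm [ -33.9 -138.   214.5] tip z 192.5 turn needed(tool) [ 0.06 -0.16 -0.11] F jig [-0.5  0.2  0.5] gap 42.5 q [-0.4   0.24 -0.08  1.25 -0.    1.04]
[396.59353503 296.10809981]
[415.84009697 273.97042748]
```

View pics/side10.png

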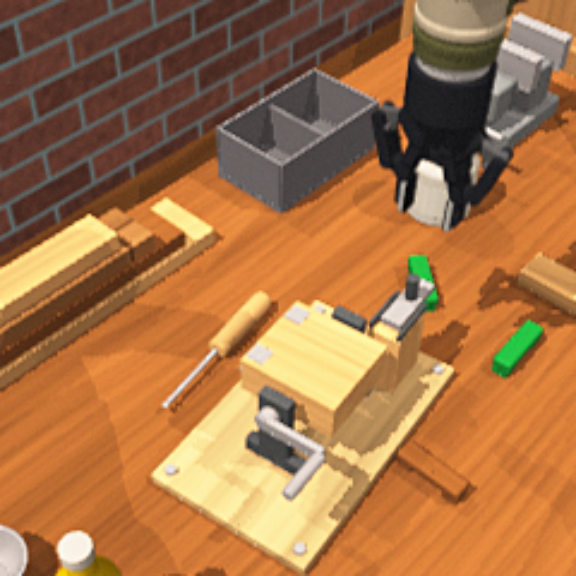

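>>> drive_tool:
  plan: "0 -5 0 50 0 0 0; 0 -5 0 50 0 0 0; 0 -5 0 50 0 0 0; 0 -5 0 50 0 0 0; 0 -5 0 45 0 0 0; 0 -5 0 10 0 0 0; 0 0 0 0 0 0 0"

```text
clock: 12.92
tcp_pos: [0.4565, 0.118, 0.2119]
orientation: [-0.703, 0.708, 0.045, -0.044]
wrist_force: [-0.3, -0.4, -0.1]
finger_gap: 0.0427
```

```bash
python3 -c "
from h import *;st()
p,d=cams.read_camera('wrist');cv2.imwrite('pics/w11.png',p[:,:,::-1])
"
```

```text
t 12.925 jig tcp mm [-61.9 119.2 211.9] tip z 189.9 turn needed(tool) [ 0.37 -0.53  0.09] F jig [-0.3 -0.3 -0.1] gap 42.7 q [ 0.09  0.12 -0.24  1.21 -0.01  1.53]
```

View pics/w11.png

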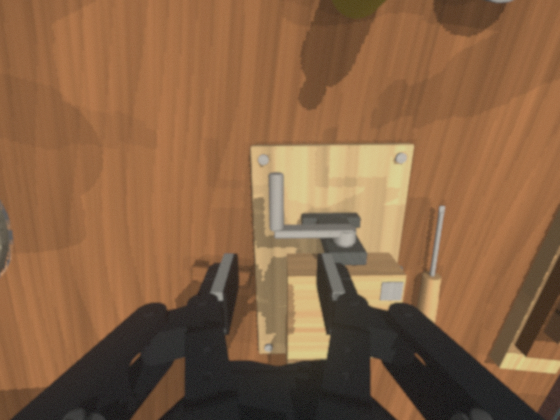

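>>> drive_tool:
  plan: "0 -1 40 -1 0 0 0; 0 -1 40 -1 0 0 0; 0 -1 30 -2 0 0 0; 0 0 12 -2 0 0 0; 0 0 0 0 0 0 0"

```text
clock: 13.6
tcp_pos: [0.4595, 0.1038, 0.0874]
orientation: [-0.703, 0.709, 0.043, -0.038]
wrist_force: [-0.1, 0.3, -0.5]
finger_gap: 0.0426
```

```bash
python3 -c "
from h import *;st()
p,d=cams.read_camera('side');cv2.imwrite('pics/side12.png',cv2.resize(p[60:300,160:400,::-1],None,fx=2.4,fy=2.4))
"
```

```text
t 13.6 jig tcp mm [-60.8 104.7  87.4] tip z 65.4 turn needed(tool) [ 0.5  -1.17  0.35] F jig [-0.   0.4 -0.5] gap 42.6 q [ 0.06  0.2  -0.46  0.9  -0.01  1.51]
```

View pics/side12.png

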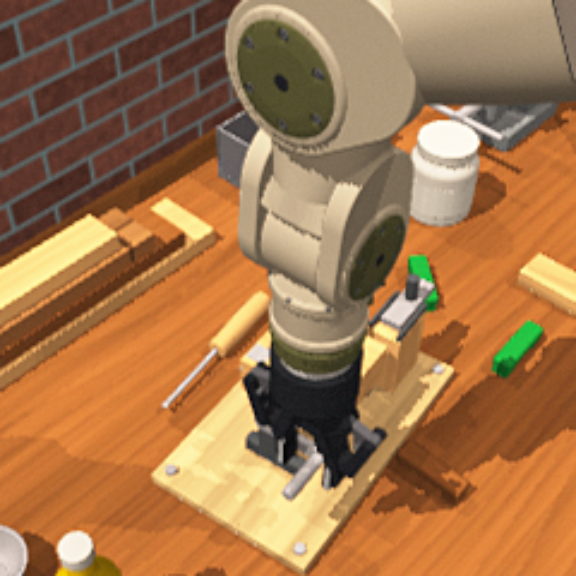

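>>> drive_tool:
  plan: "0 -2 0 9 0.5 -1 0; 0 -2 5 7 0 0 0; 0 0 2 0 0 0 0; -1 0 0 0 0 0 0; -1 0 0 0 0 0 0; -1 0 0 0 0 0 0; -1 0 0 0 0 0 0"
  grip_force: 25

```text
clock: 14.52
tcp_pos: [0.4553, 0.1209, 0.0837]
orientation: [0.706, -0.705, -0.052, 0.043]
wrist_force: [-1.1, 0.5, 0.2]
finger_gap: 0.0131
```

```bash
python3 -c "
from h import *;st()
p,d=cams.read_camera('wrist');cv2.imwrite('pics/w13.png',p[:,:,::-1])
"
```

```text
t 14.525 jig tcp mm [-62.7 122.2  83.7] tip z 61.7 turn needed(tool) [-0.   -0.03  0.67] F jig [-1.   0.7  0.2] gap 13.1 q [ 0.09  0.2  -0.47  0.88  0.    1.52]
```

View pics/w13.png

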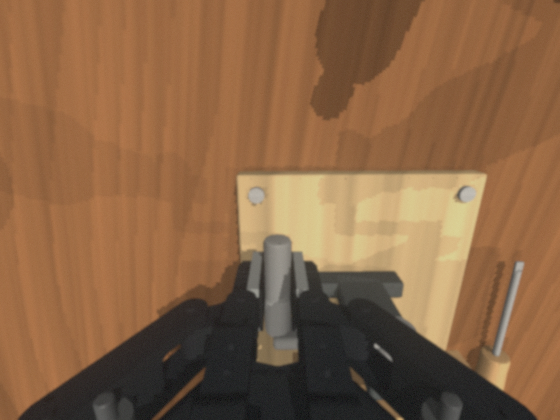

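>>> drive_tool:
  plan: "-1 1 -11.3 0 0 0 0.5; -1 2.9 -10.9 0 0 0 0; -1 4.8 -10.3 0 0 0 0; -1 6.5 -9.3 0 0 0 0"

```text
clock: 15.08
tcp_pos: [0.4656, 0.1224, 0.1232]
orientation: [-0.705, 0.706, 0.044, -0.051]
wrist_force: [-5.7, -1.2, -3.5]
finger_gap: 0.0129
```

```bash
python3 -c "
from h import *;st()"
```

```text
t 15.075 jig tcp mm [-52.2 122.3 123.2] tip z 101.2 turn needed(tool) [-0.03 -0.04 -0.51] F jig [-5.8 -0.5 -3.5] gap 12.9 q [ 0.09  0.2  -0.37  1.01  0.    1.53]
```

>>> drive_tool:
  plan: "-1 6.5 -9.3 0 0 0 0; -1 8 -8 0 0 0 0; -1 9.3 -6.5 0 0 0 0; -1 10.3 -4.8 0 0 0 0"

```text
clock: 15.58
tcp_pos: [0.4975, 0.1267, 0.1529]
orientation: [-0.705, 0.706, 0.042, -0.054]
wrist_force: [-7.0, -1.7, -0.9]
finger_gap: 0.0125
```

```bash
python3 -c "
from h import *;st()"
```

```text
t 15.575 jig tcp mm [-20.1 122.3 152.9] tip z 130.9 turn needed(tool) [-0.02 -0.03 -0.98] F jig [-7.1 -0.7 -0.9] gap 12.5 q [ 0.09  0.24 -0.23  1.11 -0.    1.53]
```

```bash
python3 -c "
from h import *
p,d=cams.read_camera('side');cv2.imwrite('pics/side14.png',cv2.resize(p[60:300,160:400,::-1],None,fx=2.4,fy=2.4))
p,d=cams.read_camera('wrist');cv2.imwrite('pics/w14.png',p[:,:,::-1])
c=cams.calibration('wrist')
for u,v in ((277,245),(277,255)):
  z=d[v,u];X=c['R'].T@(np.array([(u-c['cx'])/c['fx']*z,(v-c['cy'])/c['fy']*z,z])-c['t']);print(w2j(X)*1e3)
"
```

```text
[-19.89060368 138.50031705 165.84314364]
[-19.86624125 133.95375485 167.8787162 ]
```

View pics/side14.png

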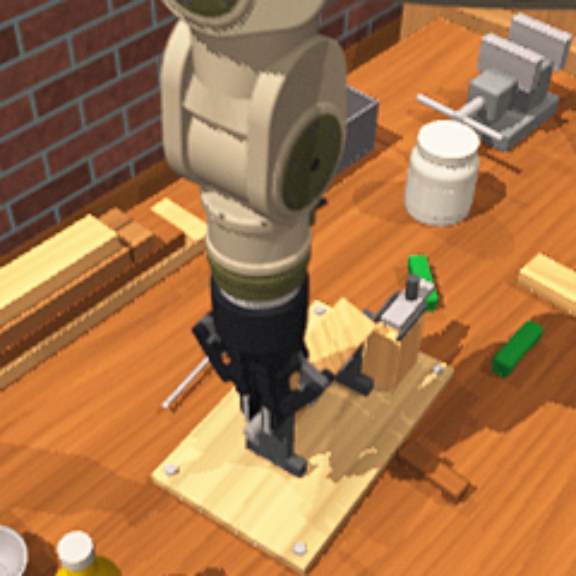

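View pics/w14.png

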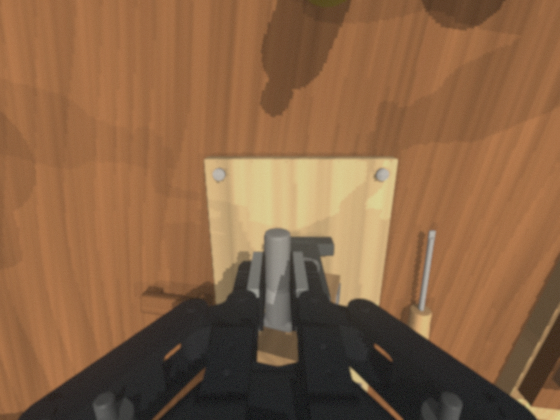

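>>> drive_tool:
  plan: "-0.3 0 0 0 0 0 0; -0.3 0 0 0 0 0 0; -0.3 0 9 0 0 0 -1; -0.3 0 2 0 0 0 0; -1 0 0 0 0 0 0; -1 0 0 0 0 0 0; -1 0 0 0 0 0 0"

```text
clock: 16.55
tcp_pos: [0.506, 0.1275, 0.1476]
orientation: [0.706, -0.705, -0.053, 0.042]
wrist_force: [-2.0, -1.5, 0.3]
finger_gap: 0.0129
```

```bash
python3 -c "
from h import *;st()
p,d=cams.read_camera('wrist');cv2.imwrite('pics/w15.png',p[200:340,180:380,::-1])
c=cams.calibration('wrist')
for u,v in ((277,245),(277,255)):
  z=d[v,u];X=c['R'].T@(np.array([(u-c['cx'])/c['fx']*z,(v-c['cy'])/c['fy']*z,z])-c['t']);print(w2j(X)*1e3)
"
```

```text
t 16.55 jig tcp mm [-11.6 121.9 147.6] tip z 125.6 turn needed(tool) [ 0.   -0.05  0.97] F jig [-2.2 -1.2  0.3] gap 12.9 q [ 0.09  0.24 -0.26  1.06  0.    1.53]
[-13.75560084 142.85565276 169.16921362]
[-13.76376501 137.6197138  169.20984674]
```

>>> drive_tool:
  plan: "-1 12 -1 0 0 0 1; -1 11.3 1 0 0 0 0; -1 10.9 2.9 0 0 0 0; -1 10.3 4.8 0 0 0 0"

```text
clock: 17.1
tcp_pos: [0.5446, 0.1329, 0.1409]
orientation: [-0.705, 0.706, 0.043, -0.052]
wrist_force: [-4.8, -1.8, 4.5]
finger_gap: 0.0126
```

```bash
python3 -c "
from h import *;st()
p,d=cams.read_camera('wrist');cv2.imwrite('pics/w16.png',p[:,:,::-1])
c=cams.calibration('wrist')
for u,v in ((277,245),(277,255)):
  z=d[v,u];X=c['R'].T@(np.array([(u-c['cx'])/c['fx']*z,(v-c['cy'])/c['fy']*z,z])-c['t']);print(w2j(X)*1e3)
"
```

```text
t 17.1 jig tcp mm [ 27.4 122.  140.9] tip z 118.9 turn needed(tool) [ 0.03 -0.04 -0.69] F jig [-5.  -1.1  4.5] gap 12.6 q [ 0.1   0.34 -0.14  1.11 -0.    1.53]
[ 27.02937811 144.10408015 164.11911841]
[ 27.03494478 139.46416325 165.07475094]
```

>>> drive_tool:
  plan: "-1 10 5.7 0 0 0 -0.5; -1 9 7.2 0 0 0 0; -1 7.5 8.7 0 0 0 0; -1 6 9.8 0 0 0 0"

```text
clock: 17.65
tcp_pos: [0.5754, 0.1371, 0.1096]
orientation: [-0.705, 0.706, 0.045, -0.05]
wrist_force: [-5.5, -0.4, 5.6]
finger_gap: 0.0127
```

```bash
python3 -c "
from h import *;st()
p,d=cams.read_camera('wrist');cv2.imwrite('pics/w17.png',p[:,:,::-1])
c=cams.calibration('wrist')
for u,v in ((277,245),(277,255)):
  z=d[v,u];X=c['R'].T@(np.array([(u-c['cx'])/c['fx']*z,(v-c['cy'])/c['fy']*z,z])-c['t']);print(w2j(X)*1e3)
"
```

```text
t 17.65 jig tcp mm [ 58.5 122.1 109.6] tip z 87.6 turn needed(tool) [ 0.05 -0.03 -0.4 ] F jig [-5.5  0.3  5.6] gap 12.7 q [ 0.1   0.41 -0.11  1.06 -0.    1.53]
[ 57.3884284  144.29643061 132.5884761 ]
[ 57.425208   141.89535127 137.62607633]
```

>>> drive_tool:
  plan: "-1 3.5 9.5 0 0 0 0; -1 2.5 10.5 0 0 0 0; -1 0.5 9 0 0 0 0; -1 0 5 0 0 0 0; -1 0 4 0 0 0 0"

```text
clock: 18.32
tcp_pos: [0.584, 0.1383, 0.074]
orientation: [-0.705, 0.706, 0.047, -0.048]
wrist_force: [-4.1, -0.5, 5.9]
finger_gap: 0.0127
```

```bash
python3 -c "
from h import *;st()
p,d=cams.read_camera('side');cv2.imwrite('pics/side18.png',cv2.resize(p[60:300,160:400,::-1],None,fx=2.4,fy=2.4))
p,d=cams.read_camera('wrist');cv2.imwrite('pics/w18.png',p[:,:,::-1])
c=cams.calibration('wrist')
for u,v in ((277,245),(277,255)):
  z=d[v,u];X=c['R'].T@(np.array([(u-c['cx'])/c['fx']*z,(v-c['cy'])/c['fy']*z,z])-c['t']);print(w2j(X)*1e3)
"
```

```text
t 18.325 jig tcp mm [ 67.2 122.   74. ] tip z 52.0 turn needed(tool) [ 0.05 -0.02 -0.06] F jig [-4.1  0.   5.9] gap 12.7 q [ 0.1   0.45 -0.14  0.98 -0.    1.54]
[ 65.32649392 144.07877189  97.56102835]
[ 65.34470688 143.55568505 106.06766635]
```

View pics/w18.png

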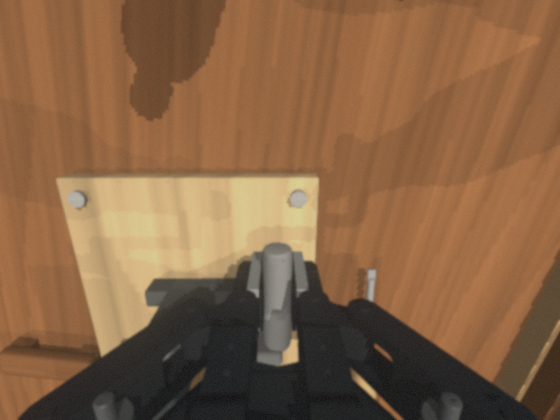

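>>> drive_tool:
  plan: "-1 0 4 0 0 0 0; -1 0 4 0 0 0 0; -1 0 4 0 0 0 0"

```text
clock: 18.8
tcp_pos: [0.5844, 0.1382, 0.0727]
orientation: [-0.705, 0.706, 0.05, -0.046]
wrist_force: [-12.2, -1.6, 26.0]
finger_gap: 0.0131
```

```bash
python3 -c "
from h import *;st()"
```

```text
t 18.8 jig tcp mm [ 67.5 122.   72.7] tip z 50.7 turn needed(tool) [0.13 0.   0.31] F jig [-12.3   0.1  26. ] gap 13.1 q [ 0.1   0.44 -0.15  0.97 -0.    1.54]
```

>>> drive_tool:
  plan: "-1 0 0 0 0 0 0; 0 0 0 0 0 0 0; 0 0 0 0 0 0 0; 0 0 0 0 0 0 0; 0 0 -30 0 0 0 0; 0 0 -50 0 0 0 0; 0 0 -50 0 0 0 0"

```text
clock: 19.68
tcp_pos: [0.5824, 0.1381, 0.2008]
orientation: [-0.705, 0.706, 0.047, -0.048]
wrist_force: [-0.2, 0.3, 0.3]
finger_gap: 0.0426
```

>>> drive_tool:
  plan: "0 -30 -30 45 0 0 0; 0 -30 -10 50 0 0 0; 0 -30 0 50 0 0 0; 0 0 0 0 0 0 0"

```text
clock: 20.18
tcp_pos: [0.4759, 0.2735, 0.246]
orientation: [0.706, -0.705, -0.05, 0.043]
wrist_force: [-0.1, -0.4, 0.1]
finger_gap: 0.0424
```

```bash
python3 -c "
from h import *;st()
for n in('side','top','wrist'):
  p,d=cams.read_camera(n);np.save('d_'+n,d);cv2.imwrite('pics/%s20.png'%n,p[:,:,::-1])
  if n=='side':cv2.imwrite('pics/side20c.png',cv2.resize(p[145:305,205:375,::-1],None,fx=3.5,fy=3.5))
"
```

```text
t 20.175 jig tcp mm [-21.7 270.7 246. ] tip z 224.0 turn needed(tool) [-0.01 -0.2   0.6 ] F jig [-0.1 -0.4  0.1] gap 42.4 q [ 0.38  0.25  0.    1.32 -0.    1.82]
```

View pics/side20c.png

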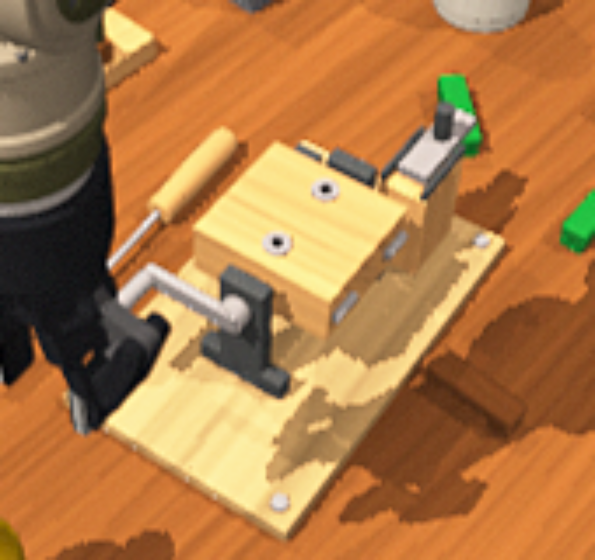

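View pics/top20.png

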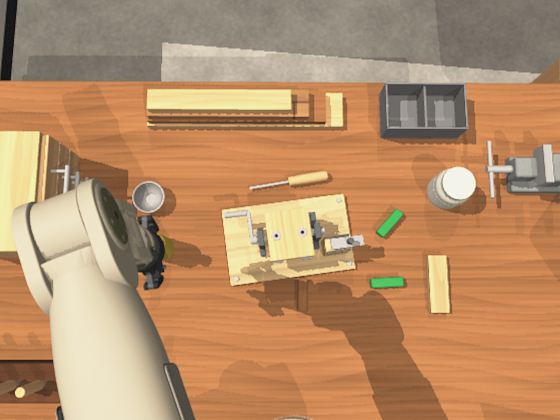

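>>> drive_tool:
  plan: "0 0 -50 0 0 0 0; 0 -40 -30 0 0 0 0; 0 -45 0 0 0 0 0; 0 -30 0 0 0 0 0; 0 0 0 0 0 0 0"

```text
clock: 20.95
tcp_pos: [0.3666, 0.2502, 0.3234]
orientation: [-0.705, 0.707, 0.042, -0.038]
wrist_force: [1.0, -0.3, -0.3]
finger_gap: 0.0425
```

```bash
python3 -c "
from h import *;st()
p,d=cams.read_camera('side');c=cams.calibration('side')
cv2.imwrite('pics/side21.png',p[:,:,::-1])
z=d;V,U=np.mgrid[0:420,0:560]
P=np.stack([(U-c['cx'])/c['fx']*z,(V-c['cy'])/c['fy']*z,z],-1)-c['t']
W=(P@c['R']-Oj)@Rj*1e3
m=(abs(W[...,0])<45)&(abs(W[...,1])<42)&(W[...,2]>108)&(W[...,2]<126)
Q=W[m];A=np.c_[Q[:,:2],np.ones(len(Q))];s=np.linalg.lstsq(A,Q[:,2],rcond=None)[0];print('top plane slope deg',np.degrees(s[:2]),s[2],len(Q))
m=(abs(W[...,0]+35)<9)&(W[...,2]>128)&(W[...,1]<-80)&(W[...,1]>-160)&(W[...,2]<145);print('knob',np.median(W[m],0),m.sum())
m=(W[...,1]>95)&(W[...,1]<150)&(W[...,2]>60)&(W[...,2]<125)&(W[...,0]>40)&(W[...,0]<85);print('grip',np.median(W[m],0),W[m].max(0),m.sum())
"
```

```text
t 20.95 jig tcp mm [-133.2  262.3  323.4] tip z 301.4 turn needed(tool) [ 0.19 -1.28  0.33] F jig [ 1.  -0.4 -0.3] gap 42.5 q [ 0.42  0.04 -0.05  1.47 -0.    1.88]
top plane slope deg [ 0.80992162 -0.53167147] 121.07740781814758 94
knob [ -35.1212499  -128.41105241  137.87293129] 31
grip [ 63.32817936 131.46423323 104.70449214] [ 73.15052565 146.20282213 108.95885395] 85
```

View pics/side21.png

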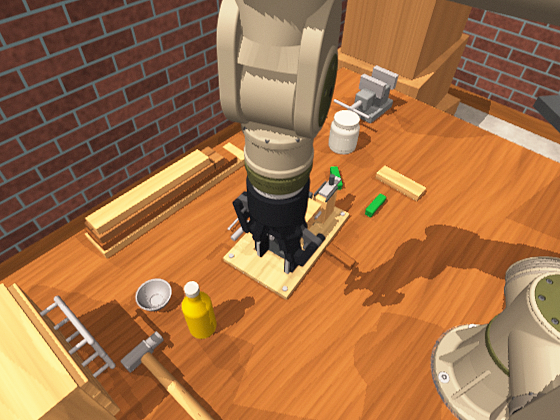

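```bash
python3 -c "
from h import *
def cl(n,d):
  c=cams.calibration(n);V,U=np.mgrid[0:420,0:560];P=np.stack([(U-c['cx'])/c['fx']*d,(V-c['cy'])/c['fy']*d,d],-1)-c['t'];return (P@c['R']-Oj)@Rj*1e3
for n,f in(('side','pics/side0.npy'),('side','d_side.npy'),('top','pics/top0.npy'),('top','d_top.npy')):
  W=cl(n,np.load(f))
  m=(abs(W[...,0]+35)<9)&(W[...,2]>126)&(W[...,1]<-80)&(W[...,1]>-160)&(W[...,2]<145);print(f,'knob',np.median(W[m],0).round(1),m.sum())
  m=(abs(W[...,0])<45)&(abs(W[...,1])<42)&(W[...,2]>108)&(W[...,2]<130)
  if m.sum()>30:
    Q=W[m];A=np.c_[Q[:,:2],np.ones(len(Q))];s=np.linalg.lstsq(A,Q[:,2],rcond=None)[0];print('plane',np.degrees(s[:2]).round(2),s[2].round(1),len(Q))
  m=(abs(W[...,0])<80)&(W[...,1]<140)&(W[...,1]>-140)&(W[...,2]<22)&(W[...,2]>8)
  Q=W[m];A=np.c_[Q[:,:2],np.ones(len(Q))];s=np.linalg.lstsq(A,Q[:,2],rcond=None)[0];print('base',np.degrees(s[:2]).round(2),s[2].round(1),len(Q))
"
```

```text
pics/side0.npy knob [-34.3 -91.8 136.3] 38
plane [0.08 0.2 ] 110.0 216
base [-0.   -0.05] 14.3 2871
d_side.npy knob [ -34.2 -128.5  135.8] 35
plane [0.6  0.04] 121.2 989
base [-0.06 -0.  ] 14.3 2759
pics/top0.npy knob [-34.9 -93.8 139.7] 34
plane [0.93 0.07] 111.5 330
base [0.01 0.04] 15.5 3703
d_top.npy knob [ -34.7 -131.6  139.9] 37
plane [ 0.55 -0.02] 122.7 1450
base [-0.02  0.02] 15.6 3801
```

>>> drive_tool:
  plan: "-1 30 0 -40 0 -1 0; -1 40 0 -40 0 0 0; -1 42 10 -30 0 0 0; -1 42 30 -20 0 0 0; -1 42 40 -12 0 0 0; -1 0 40 0 0 0 0; -1 0 0 0 0 0 0"

```text
clock: 21.88
tcp_pos: [0.5991, 0.1221, 0.1962]
orientation: [-0.705, 0.707, 0.045, -0.039]
wrist_force: [-0.4, -0.6, 0.4]
finger_gap: 0.0
```

```bash
python3 -c "
from h import *;st()"
```

```text
t 21.875 jig tcp mm [ 80.  104.  196.2] tip z 174.2 turn needed(tool) [ 0.22 -0.92  0.43] F jig [-0.5 -0.6  0.4] gap 0.0 q [ 0.07  0.39  0.08  1.25 -0.    1.52]
```

Go to (67,120), then down to just above the bar, then press.

>>> drive_tool:
  plan: "-1 -13 0 17 0 -0.9 0; -1 0 35 0 0 0 0; -1 0 35 0 0 0 0; -1 0 12 0 0 0 0; -1 0 0 0 0 0 0"

```text
clock: 22.5
tcp_pos: [0.5883, 0.1403, 0.1223]
orientation: [-0.705, 0.706, 0.056, -0.041]
wrist_force: [0.4, 0.2, 0.4]
finger_gap: -0.0002
```

```bash
python3 -c "
from h import *;st()
p,d=cams.read_camera('wrist');cv2.imwrite('pics/w22.png',p[:,:,::-1])"
```

```text
t 22.5 jig tcp mm [ 71.8 123.5 122.3] tip z 100.3 turn needed(tool) [0.2  0.15 1.21] F jig [0.4 0.1 0.4] gap -0.2 q [ 0.1   0.4  -0.09  1.06 -0.    1.54]
```

View pics/w22.png

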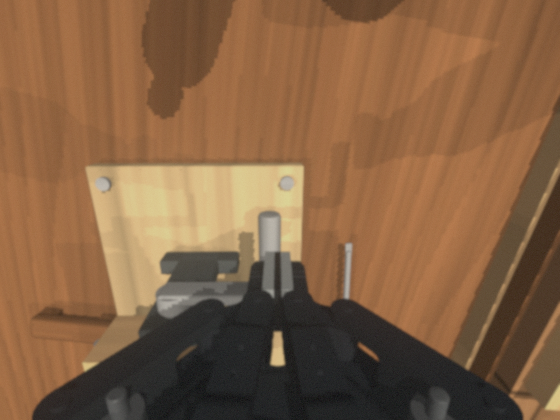

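Crank bar at column 269, finger at 277: shift −6 mm and press.

>>> drive_tool:
  plan: "-1 -7 6 -2 0 0 1; -1 0 8 0 0 0 0; -1 0 5 0 0 0 0; -1 0 4 0 0 0 0; -1 0 4 0 0 0 0"

```text
clock: 23.18
tcp_pos: [0.5848, 0.1375, 0.1023]
orientation: [-0.704, 0.706, 0.053, -0.044]
wrist_force: [-13.2, -1.6, 37.8]
finger_gap: 0.0001
```

```bash
python3 -c "
from h import *;st()"
```

```text
t 23.175 jig tcp mm [ 67.8 121.2 102.3] tip z 80.3 turn needed(tool) [0.22 0.15 0.72] F jig [-13.3   0.2  37.8] gap 0.1 q [ 0.1   0.42 -0.12  1.02 -0.    1.53]
```

>>> drive_tool:
  plan: "-1 0 -20 0 0 0 0; -1 0 -50 0 0 0 0; -1 -20 -40 -40 0 0 0; -1 -20 0 -50 0 0 0; -1 -20 0 -50 0 0 0; -1 -20 0 -50 0 0 0; -1 -20 0 -35 0 0 0; -1 0 0 0 0 0 0"

```text
clock: 24.18
tcp_pos: [0.5153, -0.1058, 0.2159]
orientation: [-0.703, 0.707, 0.056, -0.043]
wrist_force: [-1.3, 0.3, 0.3]
finger_gap: -0.0001
```

```bash
python3 -c "
from h import *;st()
p,d=cams.read_camera('wrist');cv2.imwrite('pics/w23.png',p[:,:,::-1])"
```

```text
t 24.175 jig tcp mm [ -33.8 -110.5  215.9] tip z 193.9 turn needed(tool) [0.38 0.28 0.97] F jig [-1.2  0.5  0.3] gap -0.1 q [-0.36  0.21 -0.12  1.22  0.    1.07]
```

View pics/w23.png

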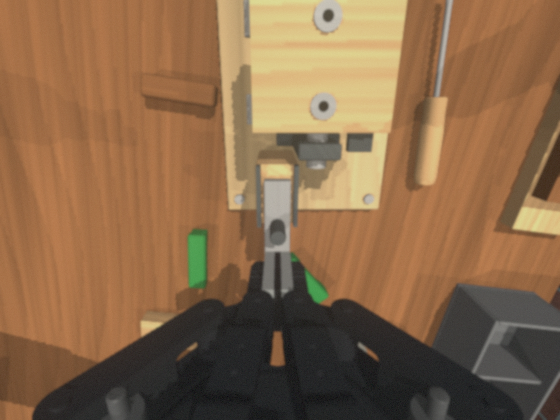

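>>> drive_tool:
  plan: "-1 0 0 10 0.4 0.3 0.9; -1 0 45 0 0 0 0; -1 0 30 0 0 0 0; -1 0 0 0 0 0 0"

```text
clock: 24.72
tcp_pos: [0.5163, -0.0884, 0.1396]
orientation: [0.706, -0.704, -0.051, 0.05]
wrist_force: [-0.9, 0.9, 0.3]
finger_gap: -0.0001
```

```bash
python3 -c "
from h import *;st()"
```

```text
t 24.725 jig tcp mm [-30.5 -93.4 139.6] tip z 117.6 turn needed(tool) [-0.15  0.41  0.06] F jig [-0.8  1.1  0.3] gap -0.1 q [-0.32  0.26 -0.25  1.06  0.    1.1 ]
```

>>> drive_tool:
  plan: "-1 -4 20 -8 0 0 0; -1 0 4 -6 0 0 0; -1 0 0 -6 0 0 0; -1 0 0 -5 0 0 0; -1 0 0 -4 0 0 0; -1 0 0 -4 0 0 0"

```text
clock: 25.48
tcp_pos: [0.519, -0.11, 0.1195]
orientation: [0.713, -0.697, -0.056, 0.052]
wrist_force: [-0.6, 13.8, -0.3]
finger_gap: 0.0002
```

```bash
python3 -c "
from h import *;st()"
```

```text
t 25.475 jig tcp mm [ -30.7 -115.2  119.5] tip z 97.5 turn needed(tool) [-1.32  1.    0.37] F jig [ 1.2 13.8 -0.3] gap 0.2 q [-0.37  0.29 -0.26  1.03  0.02  1.04]
```

>>> drive_tool:
  plan: "-1 0 0 -4 0 0 0; -1 0 0 5 0 0 0; -1 0 0 8 0 0 0; -1 0 -40 0 -1 1 0; -1 0 -50 0 0 0 0; -1 -50 -30 0 0 0 0; -1 -50 0 0 0 0 0; -1 -30 0 -20 0 0 0"

```text
clock: 26.48
tcp_pos: [0.3908, -0.1376, 0.2463]
orientation: [0.708, -0.703, -0.054, 0.045]
wrist_force: [-0.3, -0.6, 0.1]
finger_gap: 0.0001
```

>>> drive_tool:
  plan: "-1 -30 0 -50 0 0 0; -1 -20 0 -50 0 0 0; -1 0 0 -50 0 0 0; -1 0 0 -50 0 0 0; -1 0 0 0 0 0 0"

```text
clock: 27.1
tcp_pos: [0.3669, -0.3511, 0.2499]
orientation: [-0.704, 0.707, 0.055, -0.042]
wrist_force: [-0.8, 0.5, 0.3]
finger_gap: 0.0003
```

```bash
python3 -c "
from h import *;st()
def cl(n,d):
  c=cams.calibration(n);V,U=np.mgrid[0:420,0:560];P=np.stack([(U-c['cx'])/c['fx']*d,(V-c['cy'])/c['fy']*d,d],-1)-c['t'];return (P@c['R']-Oj)@Rj*1e3
for n in('side','top'):
  p,d=cams.read_camera(n);cv2.imwrite('pics/%s30.png'%n,p[:,:,::-1])
  if n=='side':cv2.imwrite('pics/side30c.png',cv2.resize(p[145:305,205:375,::-1],None,fx=3.5,fy=3.5))
  W=cl(n,d)
  m=(abs(W[...,0]+35)<9)&(W[...,2]>126)&(W[...,1]<-80)&(W[...,1]>-160)&(W[...,2]<145);print('knob',np.median(W[m],0).round(1),m.sum())
  m=(abs(W[...,0])<45)&(abs(W[...,1])<42)&(W[...,2]>108)&(W[...,2]<130)
  Q=W[m];A=np.c_[Q[:,:2],np.ones(len(Q))];s=np.linalg.lstsq(A,Q[:,2],rcond=None)[0];print('plane',np.degrees(s[:2]).round(2),s[2].round(1),len(Q))
"
```

```text
t 27.1 jig tcp mm [-213.9 -333.5  249.9] tip z 227.9 turn needed(tool) [0.31 0.1  1.04] F jig [-0.7  0.6  0.3] gap 0.3 q [-0.93  0.16 -0.09  1.3   0.01  0.5 ]
knob [ -34.2 -129.2  136.2] 35
plane [-0.01  0.14] 121.2 991
knob [ -34.5 -131.8  140. ] 35
plane [ 0.3  -0.15] 122.8 1452
```

View pics/side30c.png

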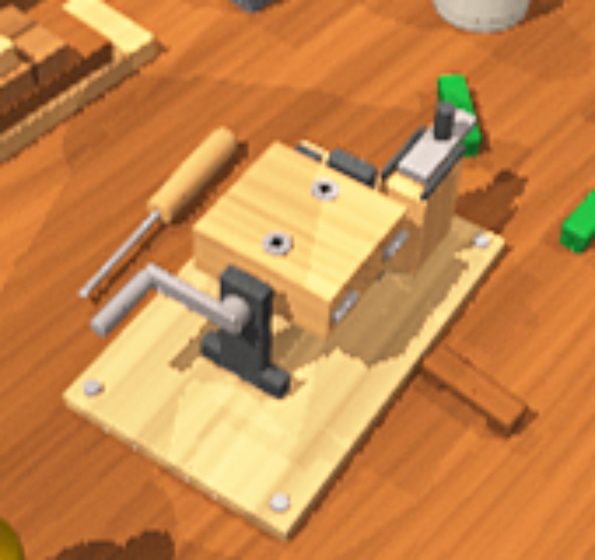

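View pics/top30.png

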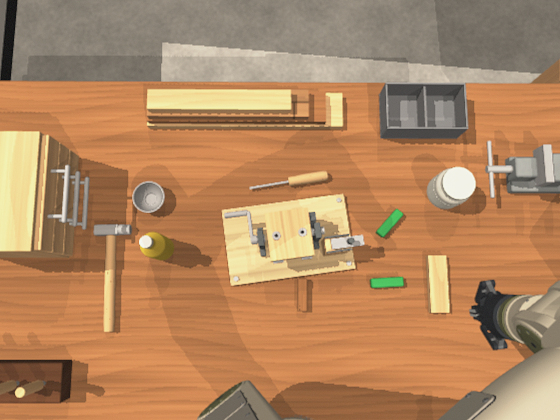

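The holder is level with the bushings up (at crop pixels 277,242 and 325,188). The crank is at the far side, the lock knob is back, and the other things on the bench are where they started. Handing in.

```bash
python3 -c "
from workcell import job;print(job.hand_in())"
```

```text
the job is handed in; nothing more can be done
None
```

I shut the leaf over the pull, slid the lock bar back, turned the holder over with its crank, and handed the job in at about 27 s with the arm clear of everything.

**What was done**
- **Leaf:** I pushed it shut from behind with the closed fingertips. At the end I pressed it down until the force rose to 33 N and it stopped moving.
- **Lock bar:** I gripped the knob and pulled it back until it stopped, at 27 N. I pushed it again at the end, and it held at 14 N.
- **Crank:** I gripped the bar and took it over the top to the far side until it stopped. I let go and re-gripped once, because the bar was slipping towards the fingertips. A last press down on it gave 38 N.

**Last checks**
- **Holder:** the last pictures show the two bushings on top, the crank on the far side and the leaf hinge on the near side. The top face is at 121–123 mm (122 expected) and level to within about 0.3°. Before the last press on the crank it read 0.6° off.
- **Lock knob:** the cameras show about 38 mm of travel from its starting point. That fits the 40 mm stop only if the bar started about 2 mm back, so it rests mainly on the stop I felt.
- **Pull:** it can't be seen inside the shut holder; I saw nothing come out.
- **Bystanders:** they look unmoved in the overhead picture.

**What disagreed:** the closed fingertips were about 4–8 mm behind the reported TCP, not 22 mm ahead of it as stated. My first pass at the leaf therefore went over it without touching. I used the measured offset from then on.

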